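# Find the stamped sample crate and push it to the dispatch line

## Robot

A 6-joint arm with a two-finger parallel gripper is mounted at the origin on a cart in front of the work surface, level with it; the furniture and walls round the work are solid. World frame = base frame: x ahead of the robot, y to its left, z up, the work surface at z = 0. Lengths are in m, angles in degrees, forces in N, time in s.
With the tool pointing down it reaches from about 0.4 to 0.825 m from the base axis. Payload 7 kg.
Tool frame: the origin (TCP) lies at the very end of the fingers, on their centre line; the grasp point (between the pads) lies 19 mm behind it (ctrl.pinch_z is the distance from the TCP to the grasp point, in m); z points along the fingers, x is the direction in which the jaws open and shut, and the axes are right-handed (so a half turn about z gives the same grasp; the last joint's range is limited). The gripper opens to 88 mm and grips with 3 to 60 N. Pads are 19 mm wide; open, the fingers measure 130 mm over their backs; the gripper's body (78 mm by 193 mm) begins 47 mm behind the grasp point.
Start: joints at [80.621, 20.546, 0.682, 0, -70.136, -16.507], TCP at [0.295, 0.607, 0.227] pointing down, gripper open.
Joint ranges: [-176.03, 176.03], [-82.01, 121.73], [-58.28, 71.71], [-173.87, 95.51], [-174.79, -0.11], [-173.66, 173.66]. Speed limits (degrees/s): [136.94, 136.94, 172.46, 180, 180, 180].

## Interface

Orientations are given as [roll, pitch, yaw] about the fixed x, y, z axes, in that order (R = Rz(yaw) Ry(pitch) Rx(roll)).
In Python, from plant import ctrl gives the robot as it stands.
- The arm moves only by the tool carry_out, never from a script. Its argument "increments" is a list of rows, each a list of 7 numbers: the turn, a rotation vector about the world's x, y, z in degrees, then the shift along the world's x, y, z in mm, then the closure, from 0 (fully open) to 1 (shut). In form: [[ax, ay, az, dx, dy, dz, grip], ...]. A call has 1 to 20 rows; each row is the pose to reach, as a shift and turn from the pose commanded when the call began; what a row does not reach only later rows make up. A row lasts 1/8 s, in which the tool goes at most 62.5 mm and 10.7 degrees, less where a joint would pass 70% of its speed; a pose out of reach is approached as far as the arm can. A call with a gripper value outside its range is refused whole. The fingers move at their own pace and stop on an object; the grip force is fixed at half the most. Time passes only in rows, so rows that repeat a pose let the fingers close. It gives the time, the measured TCP pose, the force and the opening at its end, in the units of the state.
- ctrl.get_obs(): the state, without advancing time (a new reading comes with each control period).
- ctrl.snapshot(name): name is "scene" or "top" or "wrist"; returns a dict with "pixels" (384x512x3 uint8, blue, green, red), "intrinsics" (3x3 intrinsics, pixels), "rvec" (rotation vector, rad) and "tvec" (3), from world to camera coordinates, as OpenCV has them; the wrist camera has in their place "hand_eye" (4x4, takes a point from camera to tool coordinates, whose origin is the TCP and whose axes are the tool frame's). Camera axes: x right, y down, z forward; pixel columns grow to the right and rows downward; lengths in m; the calibration is good to about 2 mm. A picture is of the moment at which its call begins: read the wrist's pose just before it. There is no depth.
- ctrl.close_job(): hands the job in, once; it reports no verdict.
Trained networks look in a picture, given as the dict that the camera call returned (one of the last four; its "shot" number tells which), for a name from the list of things; names that differ only in an ending like _2 or _b are one class to them, and where a whole thing is asked for, a point or a joint stands for the part that bears it (a point fixed in the world has none). Each returns a list of dicts, best first, with "confidence" (0 to 1); they miss things now and then, are a little off and sometimes report something else, mostly with a low value. They report only what shows in the picture. A call takes as long as a camera call. They do not tell look-alikes from the thing itself.
- ctrl.search_frame(picture, label): "centre" ([x, y, z] in m, in world coordinates, good to about 4 mm: the middle of the surface that is visible of it).
- ctrl.outline_of(picture, label): "pixels" (384x512 bool, what is visible of it).
The state is a dict: "clock": time; "joint_pos": joint angles; "qvel": joint speeds; "tau": joint torques, N m; "tool_pos": TCP position; "orientation": TCP orientation; "force": force on the tool from outside, world axes, zero at the start; "moment": the same for the moment, N m; "opening": finger opening in m.
Only numpy, scipy, OpenCV 4.12 (cv2) and the standard library are available. Lean on these libraries where they do the work, as an engineer would, in place of code of your own. Each camera call takes 0.05 s, during which the arm holds its last target. There are 200 camera calls.

## Task

One of the two grey crates bears a round stamp underneath. With the fingers only, never gripping or lifting a crate, tip both crates over away from you, so that they lie on their far sides with their undersides facing you. Then push the stamped one, as it lies, forward until the middle of its leading end is on the pale tape of the dispatch line; leave the other lying well short of the tape and do not disturb the things around.

Things in the scene. Friction and masses are not known exactly. Their poses are not given: they have to be found in the camera images.
- crate_a: one of two outwardly alike empty open-topped grey plastic crates, 60 mm deep (x), 110 wide (y), 95 high, walls 4, about 0.25 kg, white card on the near face. Origin: centre of the flat underside; own z from the underside to the open top, own x away from the robot. Starts upright, within 0.15 rad of straight ahead; lying on its far face it is 60 mm high, 95 mm long, own x down
- crate_b: the other crate, same size and axes as crate_a. Either crate, pushed forward on its near face 65 mm or more above the bench, tips rather than slides, turns about its lower far edge, passes its balance point at about 40 degrees and falls onto its far face, underside facing the robot. Low pushes on the underside slide a lying crate along
- crate_a_rim (a point): centre of crate_a's open top, 95 mm from its origin along its own z: the middle of its leading end once the crate lies on its far face
- crate_b_rim (a point): the same point of crate_b
- crate_a_mid (a point): middle of crate_a's box, 47.5 mm from its origin along own z
- crate_b_mid (a point): the same point of crate_b
- stamp (a point): centre of the black ring-and-bar stamp, 50 mm across, on the underside of the one crate that bears it (at that crate's origin); the other crate's underside is blank; out of sight until the crate is tipped
- dispatch_line: the dispatch line: a flat strip of pale tape stuck to the bench beyond the crates, running left to right, 40 mm wide (x), 520 mm long (y), too thin to feel; origin at its centre on the bench, own x away from the robot
- vial_stray: a small clear vial with a black cap, 26 mm across, 56 mm high, standing between the two crates' lanes; a bystander, origin at the centre of its underside
- dropper_bottle: a small brown bottle with a black cap, 35 mm across, 76 mm high, on the left; a bystander, origin at the centre of its underside
- squeegee_wide: a wooden-handled squeegee lying flat, 80 x 105 x 19 mm, on the left; a bystander, origin at the centre of its underside
- weight_500: a small brass check weight, 23 mm across, 26 mm high, on the right; a bystander, origin at the centre of its underside
- notebook: a dark blue closed notebook, 210 x 148 x 13 mm, lying on the right; a bystander, origin at the centre of its underside
There are look-alikes about, which are no part of the job. Leave any purple look-alike of the crate_a alone.

How it is judged:
By the outcome, as a careful person would: the job done as asked, in the order asked, and still so for the second after the job is handed in, with the robot touching nothing.
It also fails if it takes over 58 s, if anything falls off the work surface, if the arm or the gripper's body presses on something with over 40 N, if the wrist force passes 120 N, or if a joint passes its speed limit or range.

## Working session

There is one attempt and no reset: what is moved stays moved. The work goes in short steps, Python scripts to look and compute and a tool call to move; the robot and the scene stay as the last step left them, time stands still between calls to the robot, and variables do not carry over. Pictures are saved under pics/ and viewed, about 8 in all and at most 12, crops included, and the job is handed in when it is done.

Besides the shell and the picture viewer there is one more tool, called after "Request:" as name([rows], argument=value, ...), one row to a line, values as JSON. carry_out: Moves the arm, as the interface text tells. Its arguments: {"type":"object","properties":{"increments":{"type":"array"}},"required":["increments"]}

```bash
mkdir -p pics
cat > h.py <<'E'
import numpy as np, cv2
from plant import ctrl
def shot(n,f=None):
    p=ctrl.snapshot(n)
    if f: cv2.imwrite('pics/'+f,p['pixels'])
    return p
def proj(p,pts):
    return cv2.projectPoints(np.float64(pts).reshape(-1,1,3),np.float64(p['rvec']),np.float64(p['tvec']),np.float64(p['intrinsics']),None)[0][:,0]
def ray(p,px,z):
    K=np.float64(p['intrinsics']);R=cv2.Rodrigues(np.float64(p['rvec']))[0];t=np.float64(p['tvec']).ravel()
    o=-R.T@t; d=(R.T@np.linalg.inv(K)@np.c_[np.float64(px).reshape(-1,2),np.ones(len(np.float64(px).reshape(-1,2)))].T).T
    return o+d*((z-o[2])/d[:,2])[:,None]
E
python3 - <<'E'
from h import *
a=shot('scene','s1.png');b=shot('top','t1.png')
cv2.imwrite('pics/both1.png',cv2.resize(np.vstack([a['pixels'],b['pixels']]),(400,600)))
for n,p in(('scene',a),('top',b)):
    print(n,'cam',ray(p,[[256,192]],0))
    for l in ['crate_a','dispatch_line','vial_stray','dropper_bottle','squeegee_wide','weight_500','notebook']:
        print(l,[(np.round(d['centre'],3).tolist(),round(d['confidence'],2)) for d in ctrl.search_frame(p,l)])
print(ctrl.get_obs())
E
```

```text
scene cam [[0.65118934 0.06341855 0.        ]]
crate_a [([0.765, 0.075, 0.055], 0.75), ([0.495, 0.211, 0.056], 0.74), ([0.489, -0.148, 0.05], 0.72)]
dispatch_line [([0.71, -0.04, -0.002], 0.62)]
vial_stray [([0.615, 0.012, 0.04], 0.53)]
dropper_bottle [([0.637, 0.346, 0.037], 0.66)]
squeegee_wide [([0.442, 0.359, 0.016], 0.76)]
weight_500 [([0.569, -0.31, 0.013], 0.6), ([0.491, 0.205, 0.059], 0.31)]
notebook [([0.471, -0.416, 0.013], 0.96)]
top cam [[0.59581724 0.00817468 0.        ]]
crate_a [([0.778, 0.092, 0.028], 0.73), ([0.495, 0.226, 0.001], 0.56)]
dispatch_line [([0.493, -0.156, 0.004], 0.58), ([0.706, 0.001, 0.005], 0.57)]
vial_stray []
dropper_bottle [([0.638, 0.35, 0.047], 0.45)]
squeegee_wide [([0.454, 0.357, 0.021], 0.92)]
weight_500 []
notebook [([0.474, -0.411, 0.006], 0.83), ([0.492, -0.152, 0.003], 0.58)]
{'clock': 0.8, 'joint_pos': array([ 8.06201132e+01,  2.05440838e+01,  6.79337663e-01, -8.13063372e-04,
       -7.01356529e+01, -1.65079662e+01]), 'qvel': array([-0.06164964, -0.0297583 , -0.03967597, -0.02836628,  0.04704716,
        0.02772359]), 'tau': array([ 3.33151811e-04, -5.82273960e+01,  2.93297875e+01,  7.00239703e+00,
        1.27851596e-02, -8.14572303e-06]), 'tool_pos': array([0.29469944, 0.60721814, 0.22656445]), 'orientation': array([ 1.79999380e+02, -5.99860869e-04, -1.15888129e+02]), 'force': array([ 0.29641253, -0.22725529, -0.59391757]), 'moment': array([-0.05619064, -0.06036563,  0.00276368]), 'opening': 0.0876556741924884}
```

View pics/s1.png

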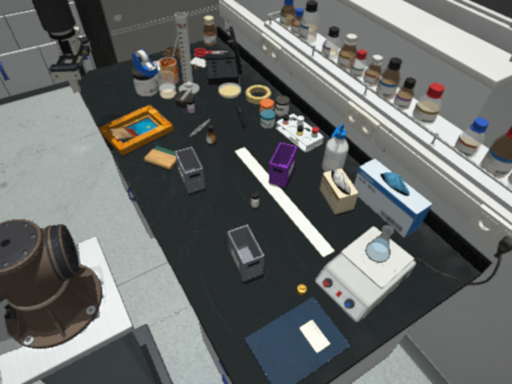

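View pics/t1.png

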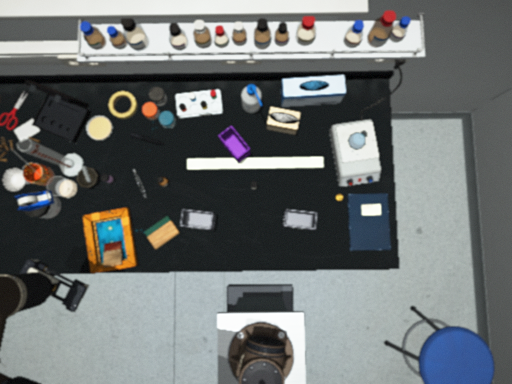

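The scene view shows grey crates at about (190,170) and (245,252), the tape running from (240,150) to (328,252), and the vial at (255,200). The purple look-alike is at (283,163). In the top view the grey crates are at (197,218) and (300,219), and purple is at (234,143). Grey with a white card fits the description, so I'll leave purple alone. Next I'll fit the crate yaws and the tape.

```bash
cat >> h.py <<'E'
from scipy.optimize import minimize
BOX=np.array([[x,y,z] for x in(-.03,.03) for y in(-.055,.055) for z in(0,.095)])
def fit(items,x0,lying=False):
    B=BOX if not lying else np.c_[BOX[:,2],BOX[:,1],.03-BOX[:,0]]
    def hull(q,p):
        c,s=np.cos(q[2]),np.sin(q[2]); P=np.c_[q[0]+c*B[:,0]-s*B[:,1],q[1]+s*B[:,0]+c*B[:,1],B[:,2]]
        h=cv2.convexHull(np.float32(proj(p,P)*16)).astype(np.int32)
        m=np.zeros((384,512),np.uint8); cv2.fillConvexPoly(m,h,255,cv2.LINE_AA,4); return m/255.
    f=lambda q:sum(np.abs(hull(q,p)-m).sum() for p,m in items)
    S=np.array([x0]+[np.add(x0,d) for d in([.015,0,0],[0,.015,0],[0,0,.12])])
    r=minimize(f,x0,method='Nelder-Mead',options=dict(initial_simplex=S,xatol=1e-4,fatol=.1)); return r.x,r.fun
def masks(p,xy,lab='crate_a'):
    best=None;c=proj(p,[[xy[0],xy[1],.05]])[0]
    for d in ctrl.outline_of(p,lab):
        m=d['pixels']; 
        if m.sum()<60: continue
        e=np.linalg.norm(np.argwhere(m).mean(0)[::-1]-c)
        if best is None or e<best[0]: best=(e,m)
    return best
E
python3 - <<'E'
from h import *
a=shot('scene');b=shot('top')
for xy in([.495,.22],[.49,-.15]):
    it=[]
    for n,p in(('s',a),('t',b)):
        r=masks(p,xy)
        print(n,r and (round(r[0],1),r[1].sum()))
        if r and r[0]<12: it.append((p,r[1].astype(float)))
    for s in (it,)+tuple([i] for i in it):
        q,e=fit(s,[*xy,0.]);print(np.round(q,4),round(e))
for p in(a,b):
    g=p['pixels'].min(2)>190
    n,l,st,ce=cv2.connectedComponentsWithStats(g.astype(np.uint8))
    c=proj(p,[[.708,-.03,0]])[0]; k=l[int(c[1]),int(c[0])]
    pts=np.argwhere(l==k)[:,::-1]; w=ray(p,pts,0)[:,:2]
    print('tape',len(pts),cv2.minAreaRect(np.float32(w)))
E
```

```text
s (np.float64(1.0), np.int64(905))
t (np.float64(0.5), np.int64(591))
[ 0.4918  0.2202 -0.1734] 180
[ 0.4925  0.2249 -0.1758] 102
[ 0.4927  0.2193 -0.1491] 67
s (np.float64(1.7), np.int64(1420))
t (np.float64(0.8), np.int64(569))
[ 0.4863 -0.1472 -0.1176] 203
[ 0.4861 -0.1443 -0.1298] 100
[ 0.4878 -0.1496 -0.106 ] 84
tape 1449 ((0.7084089517593384, 0.01393727958202362), (0.5210510492324829, 0.04034160077571869), 89.97783660888672)
tape 1386 ((0.7096385359764099, 0.010850384831428528), (0.04107731208205223, 0.5209746956825256), 0.06985326111316681)
```

Request:
carry_out([
  [0, 0, 6, 50, -60, 0, 0.43],
  [0, 0, 12, 90, -120, 0, 0.43],
  [0, 0, 17.3, 120, -180, 0, 0.43],
  [0, 0, 17.3, 143, -240, 0, 0.43],
  [0, 0, 17.3, 143, -300, 0, 0.43],
  [0, 0, 17.3, 143, -360, 0, 0.43],
  [0, 0, 17.3, 143, -379, -30, 0.43],
  [0, 0, 17.3, 143, -379, -80, 0.43],
  [0, 0, 17.3, 143, -379, -120, 0.43],
  [0, 0, 17.3, 143, -379, -148, 0.43],
  [0, 0, 17.3, 143, -379, -148, 0.43],
  [0, 0, 17.3, 143, -379, -148, 0.43],
])

```text
clock: 2.6
tool_pos: [0.4384, 0.2288, 0.0797]
orientation: [-179.9, 0.1, -98.6]
force: [0.2, 0.5, 0.1]
opening: 0.0496
```

Request:
carry_out([
  [0, 0, 0, 7, -1, 0, 0.43],
  [0, 0, 0, 13, -2, 0, 0.43],
  [0, 0, 0, 18, -2.7, 0, 0.43],
  [0, 0, 0, 23, -3.5, 0, 0.43],
  [0, 0, 0, 28, -4.2, 0, 0.43],
  [0, 0, 0, 33, -5, 0, 0.43],
  [0, 0, 0, 38, -5.7, 0, 0.43],
  [0, 0, 0, 43, -6.5, 0, 0.43],
  [0, 0, 0, 48, -7.2, 0, 0.43],
])

```text
clock: 3.72
tool_pos: [0.4862, 0.2211, 0.0787]
orientation: [-180.0, 0.0, -98.6]
force: [-1.4, 0.2, 1.8]
opening: 0.0502
```

Run:
```python
from h import *
a=shot('scene'); c=proj(a,[[.53,.2,.05]])[0].astype(int)
cv2.imwrite('pics/c1.png',cv2.resize(a['pixels'][c[1]-70:c[1]+70,c[0]-90:c[0]+90],None,fx=4,fy=4))
```

```text
(no output)
```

View pics/c1.png

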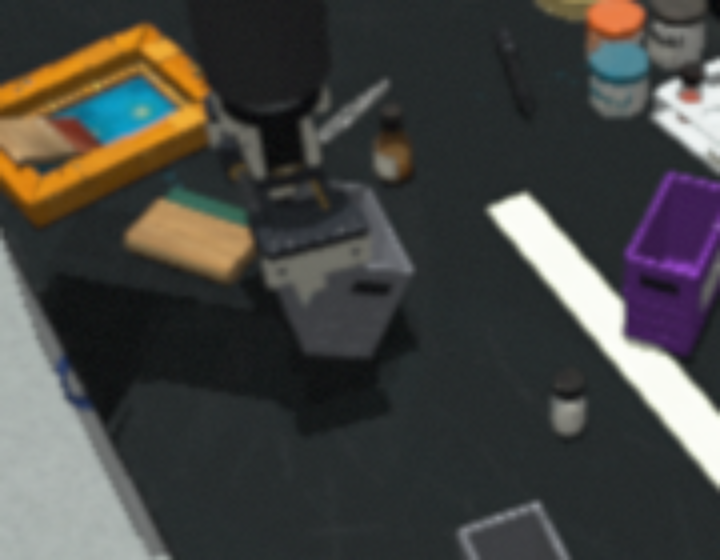

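The left crate, at about (345,280) in the crop, is tilting as planned with the fingers on its upper near face. I'll keep pushing past the balance point, then back off.

Request:
carry_out([
  [0, 0, 0, 4, -0.6, 0, 0.43],
  [0, 0, 0, 8, -1.2, 0, 0.43],
  [0, 0, 0, 12, -1.8, 0, 0.43],
  [0, 0, 0, 16, -2.4, 0, 0.43],
  [0, 0, 0, 20, -3, 0, 0.43],
  [0, 0, 0, 24, -3.6, 0, 0.43],
  [0, 0, 0, 28, -4.2, 0, 0.43],
  [0, 0, 0, 28, -4.2, 0, 0.43],
  [0, 0, 0, 28, -4.2, 0, 0.43],
  [0, 0, 0, 28, -4.2, 0, 0.43],
])

```text
clock: 5.03
tool_pos: [0.5136, 0.2168, 0.0786]
orientation: [180.0, -0.0, -98.6]
force: [-0.7, 0.9, 0.3]
opening: 0.0497
```

Run:
```python
from h import *
a=shot('scene'); c=proj(a,[[.53,.2,.05]])[0].astype(int)
cv2.imwrite('pics/c2.png',cv2.resize(a['pixels'][c[1]-70:c[1]+70,c[0]-90:c[0]+90],None,fx=4,fy=4))
print(ctrl.get_obs()['force'])
```

```text
[0.2034119  0.05194562 0.60191746]
```

View pics/c2.png

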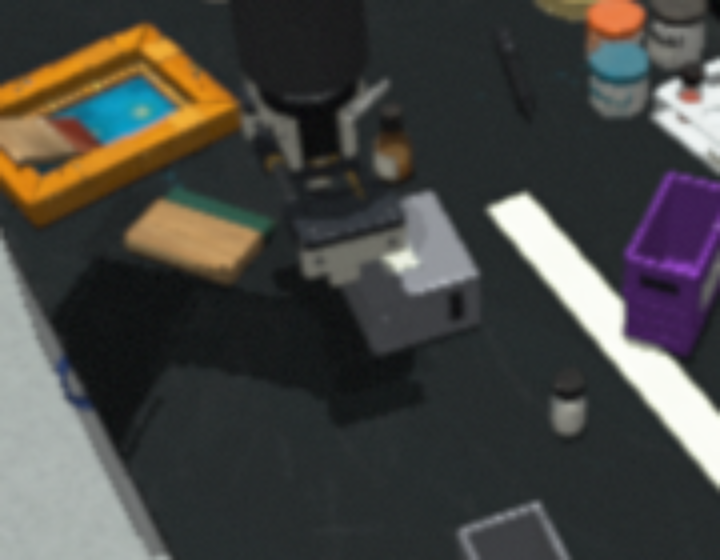

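The left crate now lies on its far face. On to the right crate.

Request:
carry_out([
  [0, 0, 0, -30, 4, 15, 0.43],
  [0, 0, 0, -80, 4, 50, 0.43],
  [0, 0, 1, -80, -50, 50, 0.43],
  [0, 0, 2.1, -80, -110, 50, 0.43],
  [0, 0, 2.1, -80, -170, 50, 0.43],
  [0, 0, 2.1, -80, -230, 50, 0.43],
  [0, 0, 2.1, -80, -290, 50, 0.43],
  [0, 0, 2.1, -80, -340, 50, 0.43],
  [0, 0, 2.1, -80, -359, 30, 0.43],
  [0, 0, 2.1, -80, -359, 0, 0.43],
  [0, 0, 2.1, -80, -359, 0, 0.43],
  [0, 0, 2.1, -80, -359, 0, 0.43],
])

```text
clock: 6.58
tool_pos: [0.4342, -0.142, 0.0794]
orientation: [-180.0, -0.0, -96.4]
force: [-0.0, -0.7, 0.1]
opening: 0.0498
```

Request:
carry_out([
  [0, 0, 0, 7, -0.8, 0, 0.43],
  [0, 0, 0, 13, -1.5, 0, 0.43],
  [0, 0, 0, 18, -2, 0, 0.43],
  [0, 0, 0, 23, -2.6, 0, 0.43],
  [0, 0, 0, 28, -3.2, 0, 0.43],
  [0, 0, 0, 33, -3.7, 0, 0.43],
  [0, 0, 0, 38, -4.3, 0, 0.43],
  [0, 0, 0, 43, -4.9, 0, 0.43],
  [0, 0, 0, 48, -5.4, 0, 0.43],
  [0, 0, 0, 52, -5.9, 0, 0.43],
  [0, 0, 0, 56, -6.3, 0, 0.43],
  [0, 0, 0, 60, -6.8, 0, 0.43],
  [0, 0, 0, 64, -7.2, 0, 0.43],
  [0, 0, 0, 68, -7.7, 0, 0.43],
  [0, 0, 0, 72, -8.1, 0, 0.43],
  [0, 0, 0, 76, -8.6, 0, 0.43],
  [0, 0, 0, 76, -8.6, 0, 0.43],
  [0, 0, 0, 76, -8.6, 0, 0.43],
  [0, 0, 0, 76, -8.6, 0, 0.43],
])

```text
clock: 8.95
tool_pos: [0.5096, -0.1508, 0.0786]
orientation: [180.0, 0.0, -96.5]
force: [-0.6, 0.2, 0.7]
opening: 0.0497
```

Request:
carry_out([
  [0, 0, 0, -30, 3, 15, 0.43],
  [0, 0, 0, -85, 3, 60, 0.43],
  [0, 0, 0, -105, 55, 100, 0.43],
  [0, 0, 0, -105, 105, 130, 0.43],
  [0, 0, 0, -105, 155, 130, 0.43],
  [0, 0, 0, -105, 155, 130, 0.43],
  [0, 0, 0, -105, 155, 130, 0.43],
  [0, 0, 0, -105, 155, 130, 0.43],
])

```text
clock: 9.95
tool_pos: [0.4044, 0.0033, 0.2082]
orientation: [180.0, -0.0, -96.6]
force: [-0.2, 0.1, -0.3]
opening: 0.0499
```

Run:
```python
from h import *
a=shot('scene');b=shot('top');w=shot('wrist')
cv2.imwrite('pics/m2.png',np.hstack([cv2.resize(a['pixels'][120:300,120:340],None,fx=1.8,fy=1.8),cv2.resize(w['pixels'],(396,324))]))
for n,p in(('s',a),('t',b),):
    print(n,'stamp',[(np.round(d['centre'],3).tolist(),round(d['confidence'],2)) for d in ctrl.search_frame(p,'stamp')])
for xy in([.57,.21],[.56,-.157]):
    it=[]
    for n,p in(('s',a),('t',b)):
        r=masks(p,xy); print(n,r and (round(r[0],1),r[1].sum()))
        if r and r[0]<14: it.append((p,r[1].astype(float)))
    for s in [[i] for i in it]:
        q,e=fit(s,[xy[0]-.047,xy[1],-.12],True);print('under',np.round(q,4),'rim',np.round(q[:2]+.095*np.array([np.cos(q[2]),np.sin(q[2])]),4),round(e))
print(ctrl.get_obs()['clock'],ctrl.get_obs()['tool_pos'])
```

```text
s stamp [([0.764, 0.075, 0.055], 0.96), ([0.562, -0.173, 0.063], 0.93), ([0.573, 0.189, 0.058], 0.18)]
t stamp [([0.563, -0.158, 0.06], 0.93), ([0.772, 0.088, 0.025], 0.9)]
s (np.float64(3.0), np.int64(897))
t (np.float64(1.0), np.int64(831))
under [ 0.5293  0.2264 -0.2208] rim [0.622  0.2056] 262
under [ 0.526   0.2157 -0.1425] rim [0.6201 0.2022] 102
s (np.float64(3.3), np.int64(1624))
t (np.float64(2.0), np.int64(844))
under [ 0.5215 -0.1469 -0.1574] rim [ 0.6154 -0.1618] 125
under [ 0.5205 -0.1525 -0.1148] rim [ 0.6148 -0.1634] 85
10.4 [0.40472212 0.00401581 0.20850595]
```

View pics/m2.png

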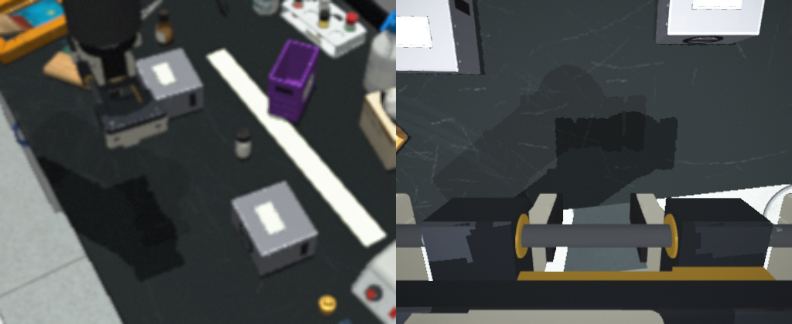

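In the wrist view, the crate at upper right (703,40) shows a ring on its underside. The one on the left (440,70) looks blank but is foreshortened. I'll tilt the wrist for a proper look.

Request:
carry_out([
  [0, -10, 0, 0, 0, 0, 0.43],
  [0, -20, 0, 0, 0, 0, 0.43],
  [0, -30, 0, 0, 0, 0, 0.43],
  [0, -35, 0, 0, 0, 0, 0.43],
  [0, -35, 0, 0, 0, 0, 0.43],
  [0, -35, 0, 0, 0, 0, 0.43],
])

```text
clock: 11.15
tool_pos: [0.4296, -0.0075, 0.256]
orientation: [-149.4, 4.4, -94.9]
force: [-0.2, 0.3, 0.4]
opening: 0.0496
```

Run:
```python
from h import *
from scipy.spatial.transform import Rotation as Ro
o=ctrl.get_obs();w=shot('wrist')
T=np.eye(4);T[:3,:3]=Ro.from_euler('xyz',o['orientation'],degrees=True).as_matrix();T[:3,3]=o['tool_pos']
C=np.linalg.inv(T@np.array(w['hand_eye'])); K=np.array(w['intrinsics'])
for n,P in(('left',[.527,.218,.03]),('right',[.521,-.15,.03])):
    c=C@np.r_[P,1]; px=K@c[:3]; print(n,px[:2]/px[2])
print(o['tool_pos'],o['orientation'],[(np.round(d['centre'],3).tolist(),round(d['confidence'],2)) for d in ctrl.search_frame(w,'stamp')])
cv2.imwrite('pics/w2.png',w['pixels'])
```

```text
left [108.1906568 201.5910493]
right [369.21507712 179.14873113]
[ 0.42955687 -0.007531    0.25597904] [-149.36220461    4.39400402  -94.92181025] [([0.753, 0.085, 0.055], 0.97), ([0.555, -0.151, 0.059], 0.59)]
```

View pics/w2.png

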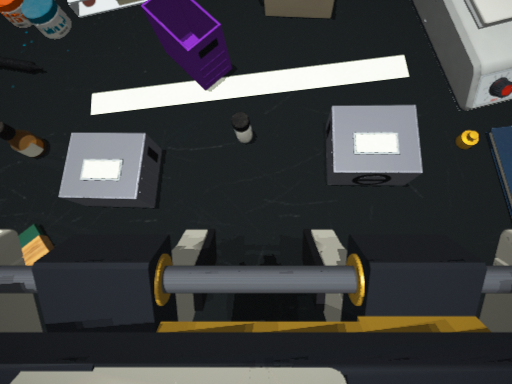

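The stamped crate is the right one, with the ring at (372,180). The left underside at (108,201) is blank. I'll level the tool and then go behind the right crate.

Request:
carry_out([
  [0, 10, 0, 0, 0, 0, 0.43],
  [0, 20, 0, 0, 0, 0, 0.43],
  [0, 30, 0, 0, 0, 0, 0.43],
  [0, 35, 0, 0, 0, 0, 0.43],
  [0, 35, 0, 0, 0, 0, 0.43],
  [0, 35, 0, 0, 0, 0, 0.43],
])

```text
clock: 12.0
tool_pos: [0.4296, -0.0072, 0.256]
orientation: [175.9, 0.8, -96.5]
force: [-0.2, 0.3, -0.1]
opening: 0.0499
```

Run:
```python
from scipy.spatial.transform import Rotation as Ro
print((Ro.from_euler('xyz',[180,0,-97],degrees=True)*Ro.from_euler('xyz',[175.9,.8,-96.5],degrees=True).inv()).as_rotvec(degrees=True))
```

```text
[-1.27601574 -3.97753879 -0.52840191]
```

Request:
carry_out([
  [-1.3, -4, -0.5, 20, -40, 0, 0.43],
  [-1.3, -4, -0.5, 40, -90, 0, 0.43],
  [-1.3, -4, -0.5, 58, -140, 0, 0.43],
  [-1.3, -4, -0.5, 58, -140, 0, 0.43],
  [-1.3, -4, -0.5, 58, -140, -50, 0.43],
  [-1.3, -4, -0.5, 58, -140, -100, 0.43],
  [-1.3, -4, -0.5, 58, -140, -150, 0.43],
  [-1.3, -4, -0.5, 58, -140, -200, 0.43],
  [-1.3, -4, -0.5, 58, -140, -220, 0.43],
  [-1.3, -4, -0.5, 58, -140, -235, 0.43],
  [-1.3, -4, -0.5, 58, -140, -235, 0.43],
  [-1.3, -4, -0.5, 58, -140, -235, 0.43],
])

```text
clock: 13.5
tool_pos: [0.4888, -0.1468, 0.0232]
orientation: [-179.9, 0.1, -96.9]
force: [-0.1, 0.7, 1.1]
opening: 0.0499
```

Request:
carry_out([
  [0, 0, 0, 8, -0.5, 0, 0.43],
  [0, 0, 0, 15, -1, 0, 0.43],
  [0, 0, 0, 20, -1.3, 0, 0.43],
  [0, 0, 0, 25, -1.7, 0, 0.43],
  [0, 0, 0, 30, -2, 0, 0.43],
  [0, 0, 0, 36, -2.5, 0, 0.43],
  [0, 0, 0, 42, -3, 0, 0.43],
  [0, 0, 0, 48, -3.4, 0, 0.43],
  [0, 0, 0, 54, -3.8, 0, 0.43],
  [0, 0, 0, 60, -4.2, 0, 0.43],
  [0, 0, 0, 66, -4.6, 0, 0.43],
  [0, 0, 0, 72, -5, 0, 0.43],
  [0, 0, 0, 78, -5.5, 0, 0.43],
  [0, 0, 0, 84, -6, 0, 0.43],
  [0, 0, 0, 90, -6.4, 0, 0.43],
  [0, 0, 0, 96, -6.8, 0, 0.43],
  [0, 0, 0, 101, -7.2, 0, 0.43],
  [0, 0, 0, 105, -7.5, 0, 0.43],
  [0, 0, 0, 109, -7.8, 0, 0.43],
  [0, 0, 0, 110, -7.8, 0, 0.43],
])

```text
clock: 16.0
tool_pos: [0.5982, -0.155, 0.0221]
orientation: [-180.0, 0.0, -97.0]
force: [-3.2, -0.2, 2.3]
opening: 0.0501
```

```bash
cat > chk.py <<'E'
from h import *
import sys
a=shot('scene');b=shot('top');xy=[.65,-.16]
for n,p in(('s',a),('t',b)):
    r=masks(p,xy); print(n,r and (round(r[0],1),r[1].sum()))
    q,e=fit([(p,r[1].astype(float))],[xy[0]-.047,xy[1],-.12],True);print('under',np.round(q,4),'rim',np.round(q[:2]+.095*np.array([np.cos(q[2]),np.sin(q[2])]),4),round(e))
for l in ['vial_stray','dropper_bottle','squeegee_wide','weight_500','notebook','crate_a']:
    print(l,[(np.round(d['centre'],3).tolist(),round(d['confidence'],2)) for d in ctrl.search_frame(a,l)])
cv2.imwrite('pics/'+sys.argv[1],np.hstack([cv2.resize(a['pixels'][120:300,120:340],(396,324)),cv2.resize(b['pixels'][120:270,160:343],(396,324))]))
E
python3 chk.py e1.png
```

```text
s (np.float64(10.7), np.int64(653))
under [ 0.6135 -0.154  -0.1957] rim [ 0.7067 -0.1725] 1037
t (np.float64(73.3), np.int64(680))
under [ 0.4559  0.0398 -0.8024] rim [ 0.522  -0.0285] 1544
vial_stray []
dropper_bottle [([0.633, 0.343, 0.041], 0.46)]
squeegee_wide [([0.445, 0.357, 0.017], 0.79)]
weight_500 [([0.57, -0.308, 0.016], 0.58)]
notebook [([0.47, -0.415, 0.013], 0.64)]
crate_a [([0.569, 0.186, 0.059], 0.9), ([0.674, -0.188, 0.058], 0.8)]
```

View pics/e1.png

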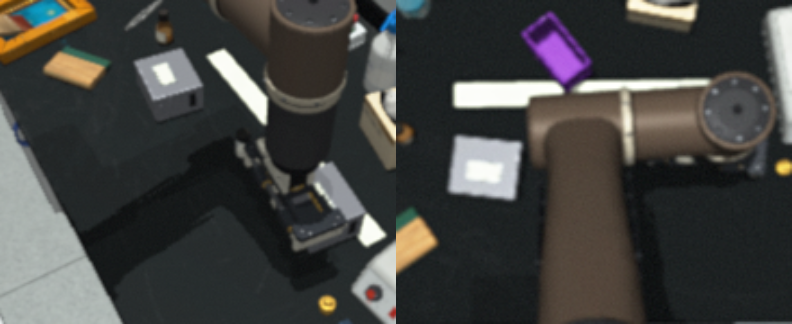

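The arm hides much of the crate, so those fits are unreliable. By contact the rim is near x=0.702. I'll push 7 mm more, retreat and check.

Request:
carry_out([
  [0, 0, 0, 3, -0.3, 0, 0.43],
  [0, 0, 0, 6, -0.5, 0, 0.43],
  [0, 0, 0, 7, -0.5, 0, 0.43],
  [0, 0, 0, 7, -0.5, 0, 0.43],
  [0, 0, 0, -20, 1, 0, 0.43],
  [0, 0, 0, -70, 2, 0, 0.43],
  [0, 0, 0, -120, 2, 30, 0.43],
  [0, 0, 0, -170, 2, 80, 0.43],
  [0, 0, 0, -190, 30, 130, 0.43],
  [0, 0, 0, -190, 80, 170, 0.43],
  [0, 0, 0, -190, 130, 200, 0.43],
  [0, 0, 0, -190, 160, 200, 0.43],
  [0, 0, 0, -190, 160, 200, 0.43],
])

```text
clock: 18.12
tool_pos: [0.4089, 0.0072, 0.223]
orientation: [-179.8, 0.2, -96.8]
force: [0.1, 0.3, -0.1]
opening: 0.0499
```

```bash
python3 chk.py e2.png
```

```text
s (np.float64(4.9), np.int64(1559))
under [ 0.6173 -0.1546 -0.1497] rim [ 0.7112 -0.1687] 129
t (np.float64(3.4), np.int64(886))
under [ 0.6173 -0.1588 -0.1385] rim [ 0.7114 -0.1719] 60
vial_stray [([0.615, 0.008, 0.04], 0.47)]
dropper_bottle [([0.632, 0.343, 0.038], 0.7)]
squeegee_wide [([0.431, 0.366, 0.016], 0.82), ([0.653, -0.178, 0.061], 0.54)]
weight_500 [([0.57, -0.309, 0.017], 0.42)]
notebook [([0.47, -0.416, 0.01], 0.87)]
crate_a [([0.578, 0.188, 0.061], 0.88), ([0.651, -0.182, 0.057], 0.77), ([0.763, 0.076, 0.056], 0.6)]
```

View pics/e2.png

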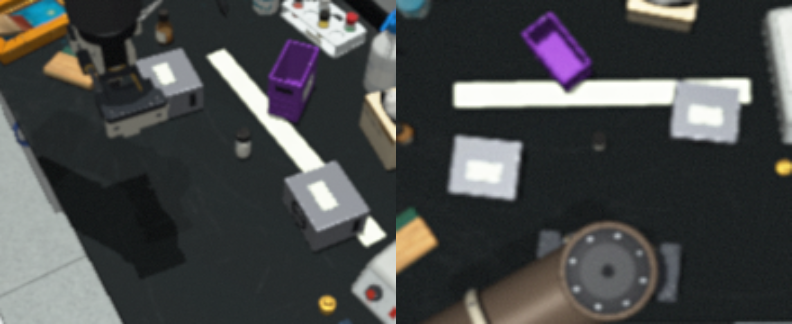

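The rim is at x≈0.711 in both views and the tape's middle is at 0.709. The stamped crate's leading end is on the tape at (705,85), the blank crate lies well short of it at (485,165), and the things around are where they were.

```bash
python3 -c "
from plant import ctrl
print(ctrl.close_job())"
```

```text
the job is handed in; nothing more can be done
None
```

I tipped both grey crates onto their far faces with the fingers, then pushed the stamped one onto the dispatch line and handed the job in at about 18.5 s. No verdict came back.

- **Stamped crate:** the right-hand crate. The wrist camera showed the ring on its underside, and the left crate's underside was blank.
- **Final position:** I slid it forward with a low push. Afterwards both fixed cameras put the middle of its leading end at x ≈ 0.711, y ≈ −0.17. The tape's middle is at x ≈ 0.709 and it is 40 mm wide.
- **Other crate:** it lies with its leading end at x ≈ 0.62, about 7 cm short of the tape's near edge.
- **Things around:** the vial, bottle, weight and notebook were found within about 5 mm of where they started. The purple crate was not touched.
- **Readings that disagreed:**
  - The squeegee reading shifted about 13 mm in the last view, where the arm partly hid it. Earlier views matched its start, and the arm never came near it.
  - The camera check midway through the push was spoiled by the arm blocking the view. I went by contact and re-measured after backing away.
  - The stamp detector also reported the purple crate, which I ignored.

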